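Wind the find cradle up one notch and pin it

TASK

The kiln fragment has to be drawn at the next tilt. Take the crank by its black handle and wind it clockwise, gently and without forcing its sprung arm in or out, until the cradle has come up by one notch from the middle one; then take the index pin from its wooden block and put it down through the guide, fully home in that notch, and let go. Do not push the stand or the cradle with the robot, do not drive the pin hard, and leave the other things on the table alone.

Things in the scene. Friction and masses are not known exactly. Their poses are not given: they have to be found in the camera images.
- stand: grey tilting stand, fixed: base plate 270 x 320 x 12 mm; origin on the table, x away from the robot at yaw 0, y left, z up. A cradle with a burnt-clay fragment swings on a level axle along y, 95 mm up: brass worm wheel and gearcase at its +y end, notched sector (grey disc, radius 75 mm, five notches 18 degrees apart) at its -y end under the guide
- gearcase (a point): point on top of the gearcase (78 x 74 mm, 138 mm above the table), at (-75, 100, 138) mm of the stand. A dark round turret (radius 36, 12 mm high) sits there; the upright crank shaft comes out of it OFF its centre: 10 to 15 mm from this point, in a direction that is not measured
- handle: black upright handle of the crank, 22 mm thick, 50 mm high; origin at its foot's centre, 175 mm above the table; grip it about 27 mm up. It spins freely on its pin: its yaw means nothing. It runs round the crank shaft at 45 mm radius; turning takes about 4 N along the circle. Nothing else within 110 mm of the shaft is over 180 mm high
- sprung_slide (a joint): how far the handle is pushed out (+) or in (-) along the flat steel crank arm from its 45 mm radius (m). Springs centre it, 5 N per mm; never force it more than about 2 mm (10 N) either way: feel the side force and let the handle lead the hand round its circle
- cradle (a joint): tilt of the cradle (rad): grows, and its edge nearest the robot rises, as the crank is wound clockwise seen from above, 6 degrees a turn (60:1). 0 puts the middle notch upright under the guide, 0.314 (18 degrees, 3 turns) the next; it starts within 4 degrees of 0. The pin enters within about 0.8 degrees. The worm holds it where it is left
- guide (a point): centre of the bore's mouth in the top of the guide, a steel block (40 x 44 x 20 mm) on a post at the stand's -y end, over the sector; 193 mm above the table. The upright bore is 11.5 mm wide, chamfered 2 mm; the notch is 12 mm wide and the sector's rim lies 23 mm below the mouth
- pin: steel index pin, 0.1 kg, upright in its wooden block at the start: shank 10 mm thick, 36 mm long, chamfered tip down; above it a flange 22 mm wide and a round dark head 18 mm thick, 42 mm high in all. Origin on the axis under the flange; grip the head 25 mm above it. Fully home the origin lies at the guide's mouth; on a tooth it stands 13 mm higher
- block: wooden block, fixed, 70 x 70 x 46 mm, with a 13 mm hole in its top where the pin stands; origin under its centre
- brush: loose bystander, to be left where it is: flat brush, 170 mm long
- mug: loose bystander, to be left where it is: white mug, 85 mm high, 76 mm wide
- stone_a: loose bystander, to be left where it is: sandy stone, 84 mm wide, 50 mm high
- stone_b: loose bystander, to be left where it is: grey stone, 68 mm wide, 36 mm high
- sherd: loose bystander, to be left where it is: flat clay sherd, 85 mm long, 10 mm thick
- caliper: loose bystander, to be left where it is: steel calliper, 150 mm long
- scale_bar: loose bystander, to be left where it is: white photo scale bar, 100 x 20 x 6 mm
- jar: loose bystander, to be left where it is: clear jar, 60 mm wide, 75 mm high. Nothing that can be reached on the table is higher than 240 mm

How it is judged:
By the outcome, as a careful person would: the job done as asked, in the order asked, and still so for the second after the job is handed in, with the robot touching nothing.
It also fails if it takes over 72 s, if anything falls off the work surface, if the arm or the gripper's body presses on something with over 40 N, if the wrist force passes 120 N, or if a joint passes its speed limit or range.

ROBOT

A 6-joint arm with a two-finger parallel gripper is mounted at the origin on the work surface. World frame = base frame: x ahead of the robot, y to its left, z up, the work surface at z = 0. Lengths are in mm, angles in rad, forces in N, time in s.
With the tool pointing down it reaches from about 350 to 975 mm from the base axis. Payload 7.1 kg.
Tool frame: the origin (TCP) lies midway between the tips of the shut fingers; the grasp point (between the pads) lies 19 mm behind it; z points along the fingers, y is the line along which they close (so a half turn about z gives the same grasp; the last joint's range is limited). The gripper opens to 88 mm and grips with 3 to 60 N. Pads are 20 mm wide; open, the fingers measure 115 mm over their backs; the gripper's body (75 mm by 178 mm) begins 61 mm behind the grasp point.
Start: joints at [-1.308, 0.423, 1.63, -0, 1.089, -0.019], TCP at [173.821, -600.326, 222.675] pointing down, gripper open.
Joint ranges: [-3, 3], [-0.9, 2.11], [0.09, 2.58], [-1.31, 4.45], [0.11, 2.69], [-2.54, 2.54]. Speed limits (rad/s): [2.39, 2.39, 3.01, 3.14, 3.14, 3.14].

INTERFACE

Orientations are given as a rotation vector (axis times angle).
In Python, from workcell import status, eyes, ticket gives the robot as it stands.
- The arm moves only by the shell command python3 -m jog FILE [OPENING], which reads ROWS from the file FILE. ROWS is a JSON list of rows, 1 to 5 of them, each an object with the fields sx, sy, sz (the shift in mm), rx, ry, rz (a rotation vector in rad); a field left out counts as zero; each row shifts and turns the commanded pose from where the row before left it, along the tool's axes as they then stand; what a row does not reach is not made up. A row lasts 1/12 s, in which the tool goes at most 41.7 mm and 0.125 rad, less where a joint would pass 70% of its speed; a pose out of reach is approached as far as the arm can. OPENING is the finger opening in mm, set as the command begins (- or left out keeps the last). The fingers move at their own pace and stop on an object; the grip force is fixed at half the most. Time passes only in rows, so rows that do not move let the fingers close. It prints the time, the measured TCP pose, the force, the opening and the grip force at its end. Input that does not fit is refused with a message, and nothing moves.
- status.get_obs(): the state, without advancing time (a new reading comes with each control period).
- eyes.get_image(name): name is "scene" or "top" or "wrist"; returns a dict with "img" (400x640x3 uint8, red, green, blue), "range_z" (400x640 float32, mm along the optical axis (not along the pixel's ray), 0 where there is no reading), "fx", "fy", "cx", "cy" (pixels), "k1" (the pictures are not rectified: a ray, as slopes to the right and down, at radius r is drawn at 1 + k1 r^2 times it, then the intrinsics apply), "R" (3x3) and "t" (3): a world point X has camera coordinates R X + t. Camera axes: x right, y down, z forward; pixel columns grow to the right and rows downward; lengths in mm; the calibration is good to about 2 mm. A picture is of the moment at which its call begins.
- ticket.close_job(): hands the job in; it is judged then, once.
The state is a dict: "t": time; "qpos": joint angles; "qvel": joint speeds; "joint_torque": joint torques, N m; "ee_pos": TCP position; "orientation": TCP orientation; "ft_force": force on the tool from outside, world axes, zero at the start; "moment": the same for the moment, N m; "width": finger opening in mm; "grasp_force": force on a finger pad.
Only numpy, scipy, OpenCV 4.12 (cv2) and the standard library are available. Lean on these libraries where they do the work, as an engineer would, in place of code of your own. Each camera call takes 0.05 s, during which the arm holds its last target. There are 200 camera calls.

## Working session

There is one attempt and no reset: what is moved stays moved. The work goes in short steps, Python scripts to look and compute and a shell command to move; the robot and the scene stay as the last step left them, time stands still between calls to the robot, and variables do not carry over. Pictures are saved under pics/ and viewed, at most 10 in all, crops included, and the job is handed in when it is done.

```bash
ls; mkdir -p pics; cat > h.py <<'E'
import numpy as np,cv2
from workcell import status,eyes,ticket
def save(n,f,crop=None,s=1):
    d=eyes.get_image(n);np.savez('pics/'+f+'.npz',**d)
    im=d['img'][...,::-1]
    if crop: a,b,c,e=crop; im=im[b:e,a:c]
    cv2.imwrite('pics/'+f+'.png',cv2.resize(im,None,fx=s,fy=s));return d
def K(d): return np.array([[d['fx'],0,d['cx']],[0,d['fy'],d['cy']],[0,0,1.]]),np.array([float(d['k1']),0,0,0])
def ray(d,uv):
    k,dist=K(d);n=cv2.undistortPoints(np.array([[uv]],float),k,dist)[0,0]
    R=d['R'];return -R.T@d['t'],R.T@np.array([n[0],n[1],1])
def onz(d,uv,z):
    o,v=ray(d,uv);return o+v*(z-o[2])/v[2]
def proj(d,X):
    k,dist=K(d);return cv2.projectPoints(np.array([X],float),cv2.Rodrigues(d['R'])[0],d['t'],k,dist)[0][0,0]
def cloud(d):
    k,dist=K(d);h,w=d['range_z'].shape
    g=np.stack(np.meshgrid(np.arange(w),np.arange(h)),-1).reshape(-1,1,2).astype(float)
    n=cv2.undistortPoints(g,k,dist)[:,0];z=d['range_z'].reshape(-1,1)
    return ((np.hstack([n,np.ones((len(n),1))])*z-d['t'])@d['R']).reshape(h,w,3)
def tri(d1,u1,d2,u2):
    o1,v1=ray(d1,u1);o2,v2=ray(d2,u2)
    s=np.linalg.lstsq(np.c_[v1,-v2],o2-o1,rcond=None)[0]
    a,b=o1+v1*s[0],o2+v2*s[1];return (a+b)/2,np.linalg.norm(a-b)
E
python3 - <<'E'
from h import *
a=save('scene','s0');b=save('top','t0')
for d in(a,b):print(-d['R'].T@d['t'],d['R'][2],d['fx'],d['k1'])
E
```

```text
pics
[1375.85705573 -263.64422006  943.25047623] [-0.70179037  0.2513342  -0.66657438] 450.730806775627 -0.01848415671309182
[ 391.6524303    40.25911503 1564.61183196] [ 8.80060172e-02  9.71933818e-04 -9.96119469e-01] 504.139421896358 0.007560836729789505
```

```bash
python3 -c "
from h import *
s=status.get_obs();print({k:np.round(v,3) for k,v in s.items()})
w=save('wrist','w0');print(-w['R'].T@w['t'],w['R'])"
```

```text
{'t': np.float64(0.1), 'qpos': array([-1.308,  0.424,  1.631,  0.   ,  1.089, -0.019]), 'qvel': array([-0.   , -0.001, -0.002, -0.001,  0.001,  0.   ]), 'joint_torque': array([-1.0000e-03, -5.4562e+01, -2.7433e+01,  6.4000e-02,  1.9000e-02,
       -0.0000e+00]), 'ee_pos': array([ 173.705, -599.883,  222.004]), 'orientation': array([-3.109, -0.441,  0.   ]), 'ft_force': array([ 0.166, -0.121, -0.277]), 'moment': array([ 0.017, -0.019,  0.018]), 'grasp_force': np.float64(0.0), 'width': np.float64(87.84)}
[ 249.54712881 -577.75172554  383.94311636] [[ 0.27923058 -0.96022154 -0.00220946]
 [-0.92035765 -0.26829296  0.28453591]
 [-0.27381029 -0.07741763 -0.95866284]]
```

View pics/s0.png

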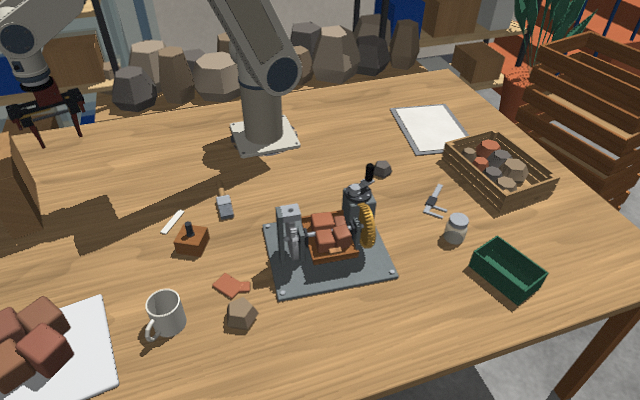

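View pics/t0.png

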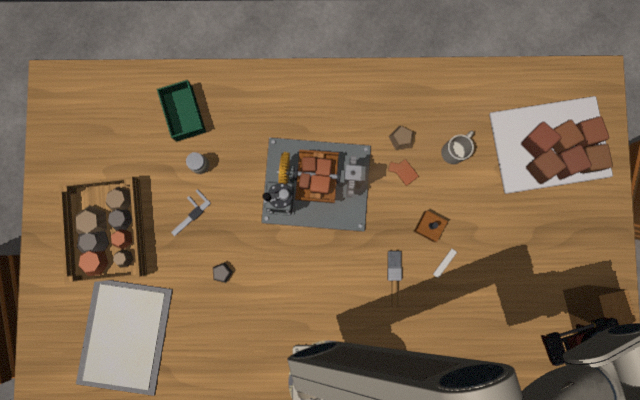

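The scene picture shows the stand at (330,250), the crank handle at (369,173) and the pin in its block at (189,230). In the top view the stand is at (318,185), the handle at about (267,197) and the pin at (434,225). Next I enlarge both.

```bash
python3 - <<'E'
import cv2,numpy as np
s=cv2.imread('pics/s0.png');t=cv2.imread('pics/t0.png')
f=lambda im,x,y,w,h,k:cv2.resize(im[y:y+h,x:x+w],None,fx=k,fy=k,interpolation=cv2.INTER_CUBIC)
A=f(t,255,130,125,110,3.2);B=f(s,255,150,125,110,3.2)
C=f(t,405,200,50,50,4);D=f(s,165,212,50,50,4)
im=np.vstack([np.hstack([A,B]),np.hstack([C,D,np.zeros((200,400,3),np.uint8)])])
cv2.imwrite('pics/c0.png',im);print(im.shape)
E
```

```text
(552, 800, 3)
```

View pics/c0.png

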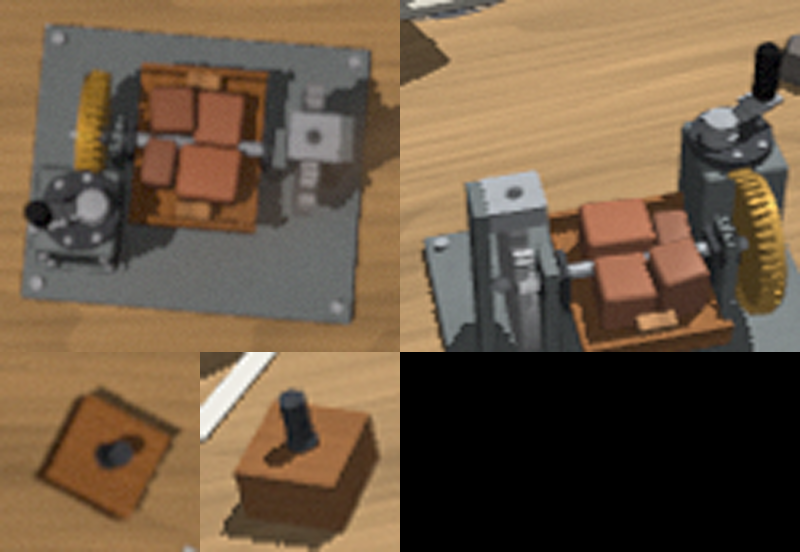

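The enlargement shows, in crop pixels (picture beside it in brackets):
- bore mouth: (314,136) in the top view, (515,192) in the scene view
- handle: (38,212), and its top at (767,46)
- silver shaft cap: (92,207) and (718,122)
- pin head: (118,452), and its top at (292,396)

```bash
python3 - <<'E'
from h import *
a=dict(np.load('pics/s0.npz'));b=dict(np.load('pics/t0.npz'))
T=lambda x,y,k=3.2,ox=255,oy=130:((x+.5)/k-.5+ox,(y+.5)/k-.5+oy)
S=lambda x,y,k=3.2,ox=255,oy=150:T(x,y,k,ox,oy)
for n,t,s in[('bore',T(314,136),S(115,192)),('shaftcap',T(92,207),S(318,118)),('handtop',T(38,212),S(367,46)),
  ('pintop',T(122,449-352,4,405,200),T(293-200,396-352,4,165,212))]:
    print(n,*[np.round(x,1) for x in tri(b,t,a,s)])
P=np.array([onz(b,T(*c),14)[:2] for c in[(57,37),(355,61),(337,308),(37,283)]])
print(P.round(1),P.mean(0));ex=(P[0]+P[1]-P[2]-P[3]);print(np.degrees(np.arctan2(ex[1],ex[0])))
ey=P[0]+P[3]-P[1]-P[2];yaw=np.arctan2(-ey[0],ey[1]);print(np.degrees(yaw))
yaw=(yaw+np.arctan2(ex[1],ex[0]))/2;c,s=np.cos(yaw),np.sin(yaw);print('gear',P.mean(0)+np.array([[c,-s],[s,c]])@[-75,100])
C=cloud(b)
for n,t in[('bore',T(330,125)),('block',T(80,430-352,4,405,200)),('pin',T(122,97,4,405,200)),('cap',T(92,207)),('hand',T(38,212))]:
    print(n,C[int(round(t[1])),int(round(t[0]))].round(1))
E
```

```text
bore [605.9 -66.  190.3] 0.7
shaftcap [548.3 125.7 166.4] 1.1
handtop [538.3 168.1 224.2] 0.6
pintop [ 466.9 -312.4   90.1] 0.5
[[ 732.8  169.4]
 [ 706.8 -121. ]
 [ 466.2  -99.8]
 [ 492.4  188.7]] [599.54865494  34.3200611 ]
-4.819376178489447
-5.156174460460646
gear [533.52697878 140.46212759]
bore [614.9 -81.  188.1]
block [ 484.3 -294.1   41.7]
pin [ 466.6 -312.9   87.8]
cap [549.3 127.2 168.2]
hand [537.7 166.4 226.1]
```

```bash
echo '[{"sz":-26,"rz":0.094},{"sz":-26,"rz":0.094},{"sz":-26,"rz":0.094}]' > mv.in && python3 -m jog mv.in
echo '[{"sx":25,"sy":-24},{"sx":25,"sy":-24},{"sx":25,"sy":-24},{"sx":25,"sy":-24},{"sx":25,"sy":-24}]' > mv.in && python3 -m jog mv.in
echo '[{"sx":25,"sy":-24},{"sx":25,"sy":-24},{"sx":25,"sy":-24},{"sx":25,"sy":-24},{"sx":25,"sy":-24}]' > mv.in && python3 -m jog mv.in
echo '[{"sx":25,"sy":-24},{"sx":25,"sy":-24},{}]' > mv.in && python3 -m jog mv.in
python3 - <<'E'
from h import *
o=status.get_obs();print(o['qpos'].round(2))
d=save('wrist','w1');print(d['fx'],proj(d,[466.9,-312.4,88]),cloud(d)[200,320])
E
```

```text
t: 0.4
ee_pos: [173.7, -599.8, 300.8]
orientation: [-3.14, 0.008, 0.001]
ft_force: [0.2, -0.9, -0.7]
width: 87.5
grasp_force: 0.0
t: 0.82
ee_pos: [299.5, -479.0, 300.5]
orientation: [-3.141, 0.001, 0.0]
ft_force: [1.2, 0.3, -1.5]
width: 87.9
grasp_force: 0.0
t: 1.23
ee_pos: [424.7, -358.9, 300.6]
orientation: [-3.141, 0.0, 0.0]
ft_force: [-0.1, -0.4, 0.3]
width: 87.8
grasp_force: 0.0
t: 1.48
ee_pos: [477.1, -308.7, 300.5]
orientation: [-3.14, -0.006, -0.002]
ft_force: [1.0, 0.2, 0.9]
width: 87.9
grasp_force: 0.0
[-0.6   0.26  1.68  0.    1.2   0.97]
303.2819071136436 [326.32569633 185.3175241 ] [ 434.97290882 -304.02128841   44.76571325]
```

```bash
echo '[{"sx":5,"sy":-38},{"sx":5,"sy":-38},{"sx":5,"sy":-38},{"sx":5,"sy":-38},{"sx":5,"sy":-38}]' > mv.in && python3 -m jog mv.in >/dev/null
echo '[{"sx":5,"sy":-38},{"sx":5,"sy":-38},{"sx":5,"sy":-38}]' > mv.in && python3 -m jog mv.in
python3 - <<'E'
from h import *
save('wrist','w2a')
E
echo '[{"sx":5,"sy":-38},{"sx":5,"sy":-38},{"sx":5,"sy":-38},{"sx":5,"sy":-38},{}]' > mv.in && python3 -m jog mv.in
python3 - <<'E'
from h import *
d=save('wrist','w2b')
i=[cv2.imread(f'pics/{n}.png') for n in('w1','w2a','w2b')]
pd=dict(np.load('pics/w1.npz'));P=i[0][110:260,240:410]
pic=np.vstack([np.hstack([cv2.resize(i[1],(400,250),interpolation=cv2.INTER_AREA),cv2.resize(P,(400,250))]),np.hstack([cv2.resize(i[2][40:340,80:560],None,fx=800/480,fy=800/480)])[:350]])
cv2.imwrite('pics/c1.png',pic);print(pic.shape,status.get_obs()['qpos'].round(2))
cv2.imwrite('pics/c2.png',cv2.resize(i[2][60:360,120:520],None,fx=2,fy=2,interpolation=cv2.INTER_CUBIC))
E
```

```text
t: 2.2
ee_pos: [513.4, -7.8, 300.7]
orientation: [3.141, -0.002, -0.0]
ft_force: [0.8, 0.1, 0.4]
width: 87.8
grasp_force: 0.0
t: 2.67
ee_pos: [534.6, 147.7, 300.6]
orientation: [-3.14, -0.005, -0.001]
ft_force: [-0.7, -0.2, 0.3]
width: 87.3
grasp_force: 0.0
(600, 800, 3) [ 0.24  0.23  1.71 -0.    1.2   1.81]
```

View pics/c2.png

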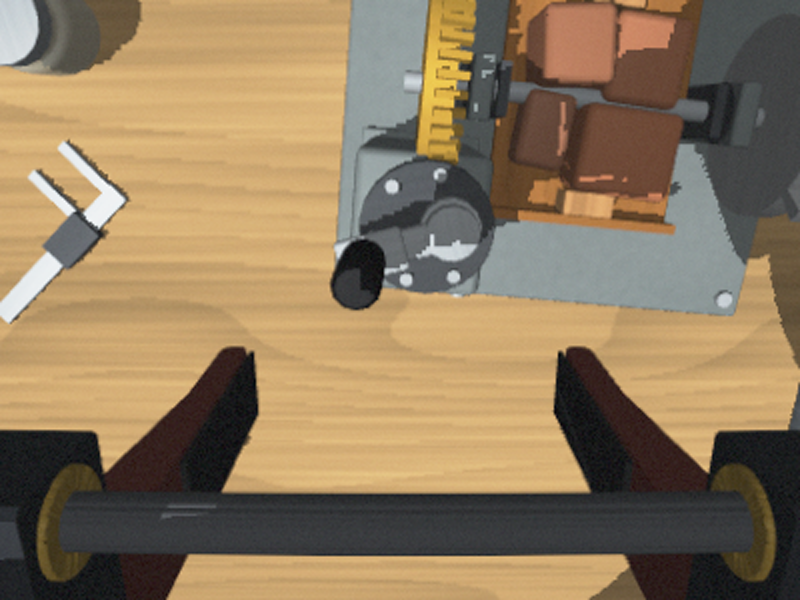

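View pics/c1.png

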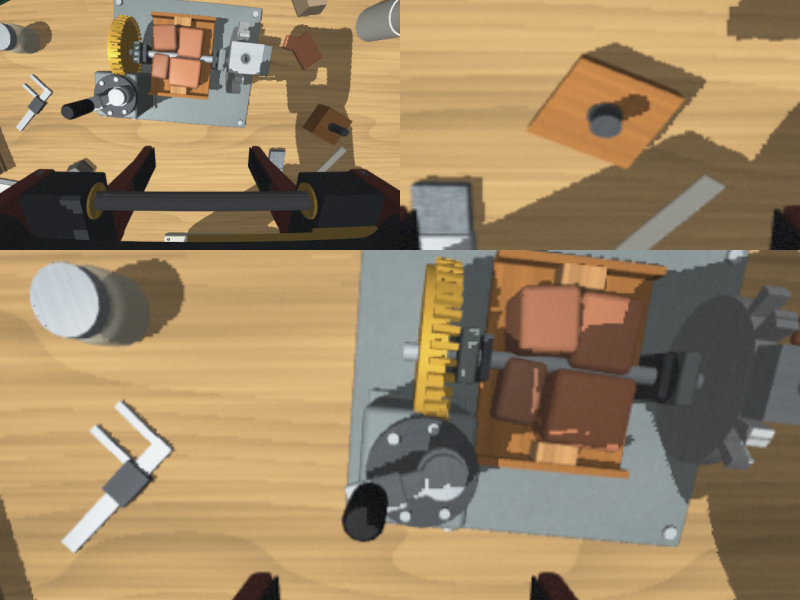

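In the wrist crop the shaft hub is at (453,228), the turret centre at about (427,226) and the handle top at (355,287). In the other picture the bore is at (247,60), the hub at (117,97), and the pin head at (604,118) in the enlarged inset.

```bash
python3 - <<'E'
from h import *
L=lambda n:dict(np.load(f'pics/{n}.npz'))
a,b,w1,wa,wb=map(L,('s0','t0','w1','w2a','w2b'))
W=lambda x,y:(x/2+120-.25,y/2+60-.25)
T=lambda x,y,k=3.2,ox=255,oy=130:((x+.5)/k-.5+ox,(y+.5)/k-.5+oy)
A=lambda x,y:(x/.625,y/.625)
hub=W(453,228);hand=W(355,287)
print('hub',tri(wb,hub,b,T(92,207)),tri(wb,hub,wa,A(117,97)))
print('hub planes',onz(wb,hub,170),onz(b,T(92,207),170),onz(wa,A(117,97),170))
print('turret',onz(wb,W(427,226),150),onz(b,T(80,212),150))
print('handle',onz(wb,hand,225),tri(wb,hand,b,T(38,212)),tri(wb,hand,a,T(367,46,3.2,255,150)))
print('bore',tri(wa,A(247,60),b,T(314,136)),onz(wa,A(247,60),193),onz(b,T(314,136),193))
p=(240+(604-400)*170/400,110+118*150/250);print('pin',p,tri(w1,p,b,T(122,97,4,405,200)),onz(w1,p,88))
C=cloud(wb)
for n,u in[('hub',hub),('hand',hand)]:
    print(n,C[int(u[1])-2:int(u[1])+3,int(u[0])-2:int(u[0])+3].reshape(-1,3).mean(0))
# cloud points of handle: z 195..224 within 40 of estimate
m=(C[...,2]>195)&(C[...,2]<240)&(np.hypot(C[...,0]-538,C[...,1]-167)<30);print('cl',m.sum(),C[m].mean(0),C[m].max(0),C[m].min(0))
m=(C[...,2]>160)&(C[...,2]<185)&(np.hypot(C[...,0]-548,C[...,1]-126)<30);print('cl',m.sum(),C[m].mean(0),C[m].max(0),C[m].min(0))
E
```

```text
hub (array([550.95746293, 125.63932374, 150.90725889]), np.float64(3.330311215488631)) (array([553.57210139, 125.51528914, 167.20359252]), np.float64(2.560032685811884))
hub planes [555.42178365 125.60278194 170.        ] [548.13585938 125.98608594 170.        ] [552.66977876 124.51053232 170.        ]
turret [552.45523971 137.67476197 150.        ] [546.0239779  137.80794354 150.        ]
handle [541.60302208 169.33811544 225.        ] (array([539.03983302, 169.31588232, 216.39736996]), np.float64(1.561563241166049)) (array([541.27895876, 168.20221625, 226.08341304]), np.float64(2.44598795424518))
bore (array([604.51618465, -65.82848543, 202.94724376]), np.float64(1.547192403990397)) [605.63488061 -68.5632427  193.        ] [605.42452646 -66.14848765 193.        ]
pin (326.7, 180.8) (array([ 468.79575582, -314.48615349,   76.07886186]), np.float64(3.959461254017294)) [ 472.75619441 -312.82281506   88.        ]
hub [556.53248523 126.01070514 171.87819084]
hand [541.74515644 169.55781855 224.7739818 ]
cl 669 [544.21428507 168.72172545 220.13832492] [552.53066724 179.85742111 226.53953956] [530.95196172 158.60076769 195.01186532]
cl 994 [552.17982777 133.3720264  171.25718689] [567.5277725  155.17202723 176.4858231 ] [535.79406464 110.84377941 160.026896  ]
```

```bash
echo '[{"sx":6,"sy":-21,"sz":30},{"sz":30},{"sz":30},{"sz":20},{"sz":6}]' > mv.in && python3 -m jog mv.in 60
echo '[{},{}]' > mv.in && python3 -m jog mv.in 10
echo '[{},{},{},{}]' > mv.in && python3 -m jog mv.in
python3 - <<'E'
from h import *
for i in range(3):
    o=status.get_obs();print(o['t'],o['ee_pos'].round(2),o['ft_force'].round(2),o['moment'].round(2),o['width'],o['grasp_force'])
E
```

```text
t: 3.13
ee_pos: [537.7, 162.0, 181.2]
orientation: [3.139, -0.003, -0.01]
ft_force: [-0.9, -0.1, -0.0]
width: 60.3
grasp_force: 0.0
t: 3.3
ee_pos: [540.6, 163.6, 185.4]
orientation: [3.142, -0.002, 0.001]
ft_force: [-0.1, 0.5, 0.5]
width: 49.5
grasp_force: 0.0
t: 3.63
ee_pos: [540.9, 165.6, 186.1]
orientation: [-3.139, 0.001, -0.004]
ft_force: [-0.9, 9.3, 4.3]
width: 23.4
grasp_force: 4.7
3.6333 [540.86 165.56 186.07] [-0.89  9.31  4.3 ] [ 1.7   0.14 -0.  ] 23.446783349026322 4.698860440403223
3.6333 [540.86 165.56 186.07] [-0.89  9.31  4.3 ] [ 1.7   0.14 -0.  ] 23.446783349026322 4.698860440403223
3.6333 [540.86 165.56 186.07] [-0.89  9.31  4.3 ] [ 1.7   0.14 -0.  ] 23.446783349026322 4.698860440403223
```

```bash
echo '[{"sy":-2},{"sy":-1},{},{}]' > mv.in && python3 -m jog mv.in
echo '[{}]' > mv.in && python3 -m jog mv.in
```

```text
t: 3.97
ee_pos: [540.5, 168.2, 186.0]
orientation: [-3.141, -0.0, -0.003]
ft_force: [-2.1, 0.9, 6.6]
width: 20.9
grasp_force: 30.0
t: 4.05
ee_pos: [540.5, 168.2, 186.0]
orientation: [-3.141, -0.0, -0.003]
ft_force: [-0.9, 2.1, 5.6]
width: 21.2
grasp_force: 30.0
```

```bash
cat > c.py <<'E'
from h import *
import json,sys,os
from scipy.optimize import least_squares
o=status.get_obs();L=json.load(open('log.json')) if os.path.exists('log.json') else []
L.append([float(o['t']),*o['ee_pos'][:2],*o['ft_force'][:2]]);json.dump(L,open('log.json','w'))
D=np.array(L)
def res(c):
    r=D[:,1:3]-c;n=np.hypot(*r.T);u=r/n[:,None]
    return np.r_[n-45+(D[:,3:]*u).sum(1)/5,0.3*(c-[552.9,125.2])/2]
f=least_squares(res,[552.9,125.2]);c=f.x
r=D[-1,1:3]-c;a=np.arctan2(r[1],r[0]);u=r/np.hypot(*r);t=np.array([u[1],-u[0]])
print('c',c.round(2),'ang',np.degrees(a).round(1),'rad',np.hypot(*r).round(2),'Fr',(D[-1,3:]@u).round(1),'Ft',(D[-1,3:]@t).round(1),'fz',o['ft_force'][2].round(1),'z',o['ee_pos'][2].round(1),'t',o['t'].round(2),'res',f.fun[:-2].round(2)[-5:])
n,step=int(sys.argv[1]),float(sys.argv[2])
k=np.radians(step);q=c+45*np.c_[np.cos(a-k*np.arange(n+1)),np.sin(a-k*np.arange(n+1))]
q[0]=D[-1,1:3]
d=np.diff(q,axis=0);print([[round(x,1),round(-y,1),0,0,0,0] for x,y in d])
E
python3 c.py 1 0
echo '[{"sx":7.7,"sy":-1.5},{"sx":7.8,"sy":-0.1},{"sx":7.8,"sy":1.2},{}]' > mv.in && python3 -m jog mv.in
python3 c.py 5 10
```

```text
t: 4.38
ee_pos: [564.6, 168.3, 186.0]
orientation: [-3.141, -0.0, -0.003]
ft_force: [0.1, -0.0, 6.6]
width: 21.4
grasp_force: 30.0Traceback (most recent call last):
  File "c.py", line 12, in <module>
    print('c',c.round(2),'ang',np.degrees(a).round(1),'rad',np.hypot(*r).round(2),'Fr',(D[-1,3:]@u).round(1),'Ft',(D[-1,3:]@t).round(1),'fz',o['ft_force'][2].round(1),'z',o['ee_pos'][2].round(1),'t',o['t'].round(2),'res',f.fun[:-2].round(2)[-5:])
                                                                                                                                                                                                       ^^^^^^^^^^^^
AttributeError: 'float' object has no attribute 'round'
Traceback (most recent call last):
  File "c.py", line 12, in <module>
    print('c',c.round(2),'ang',np.degrees(a).round(1),'rad',np.hypot(*r).round(2),'Fr',(D[-1,3:]@u).round(1),'Ft',(D[-1,3:]@t).round(1),'fz',o['ft_force'][2].round(1),'z',o['ee_pos'][2].round(1),'t',o['t'].round(2),'res',f.fun[:-2].round(2)[-5:])
                                                                                                                                                                                                       ^^^^^^^^^^^^
AttributeError: 'float' object has no attribute 'round'
```

```bash
sed -i "s/o\['t'\].round(2)/round(float(o['t']),2)/" c.py; sed -i 's/^L.append/if not L or L[-1][0]!=float(o["t"]): L.append/' c.py; python3 c.py 5 10
```

```text
c [552.   125.14] ang 73.7 rad 44.96 Fr 0.0 Ft 0.1 fz 6.6 z 186.0 t 4.38 res [ 0.04 -0.04]
[[np.float64(7.3), np.float64(2.8), 0, 0, 0, 0], [np.float64(6.7), np.float64(4.1), 0, 0, 0, 0], [np.float64(5.9), np.float64(5.2), 0, 0, 0, 0], [np.float64(4.9), np.float64(6.1), 0, 0, 0, 0], [np.float64(3.8), np.float64(6.9), 0, 0, 0, 0]]
```

```bash
echo '[{"sx":7.3,"sy":2.8},{"sx":6.7,"sy":4.1},{"sx":5.9,"sy":5.2},{"sx":4.9,"sy":6.1},{"sx":3.8,"sy":6.9}]' > mv.in && python3 -m jog mv.in | grep force
python3 c.py 5 12
```

```text
ft_force: [-2.3, 4.7, 6.0]
grasp_force: 30.0
c [551.82 125.14] ang 24.7 rad 44.99 Fr -0.1 Ft -5.2 fz 6.0 z 186.0 t 4.8 res [-0.    0.02 -0.03]
[[np.float64(3.0), np.float64(8.9), 0, 0, 0, 0], [np.float64(1.1), np.float64(9.3), 0, 0, 0, 0], [np.float64(-0.9), np.float64(9.4), 0, 0, 0, 0], [np.float64(-2.8), np.float64(9.0), 0, 0, 0, 0], [np.float64(-4.6), np.float64(8.2), 0, 0, 0, 0]]
```

```bash
sed -i 's/round(x,1),round(-y,1)/float(round(x,1)),float(round(-y,1))/' c.py
echo '[{"sx":3.0,"sy":8.9},{"sx":1.1,"sy":9.3},{"sx":-0.9,"sy":9.4},{"sx":-2.8,"sy":9.0},{"sx":-4.6,"sy":8.2}]' > mv.in && python3 -m jog mv.in | grep force
python3 c.py 25 14.4
```

```text
ft_force: [0.6, 5.8, 6.1]
grasp_force: 30.0
c [551.89 125.1 ] ang -35.8 rad 45.65 Fr -2.9 Ft -5.1 fz 6.1 z 186.0 t 5.22 res [ 0.04  0.03 -0.08  0.07]
[[-8.2, 7.9, 0, 0, 0, 0], [-9.5, 6.1, 0, 0, 0, 0], [-10.7, 3.5, 0, 0, 0, 0], [-11.3, 0.7, 0, 0, 0, 0], [-11.1, -2.1, 0, 0, 0, 0], [-10.2, -4.8, 0, 0, 0, 0], [-8.7, -7.2, 0, 0, 0, 0], [-6.7, -9.1, 0, 0, 0, 0], [-4.2, -10.5, 0, 0, 0, 0], [-1.4, -11.2, 0, 0, 0, 0], [1.4, -11.2, 0, 0, 0, 0], [4.1, -10.5, 0, 0, 0, 0], [6.6, -9.1, 0, 0, 0, 0], [8.7, -7.2, 0, 0, 0, 0], [10.2, -4.8, 0, 0, 0, 0], [11.1, -2.1, 0, 0, 0, 0], [11.3, 0.7, 0, 0, 0, 0], [10.7, 3.5, 0, 0, 0, 0], [9.5, 6.0, 0, 0, 0, 0], [7.7, 8.2, 0, 0, 0, 0], [5.5, 9.9, 0, 0, 0, 0], [2.8, 10.9, 0, 0, 0, 0], [0.0, 11.3, 0, 0, 0, 0], [-2.8, 10.9, 0, 0, 0, 0], [-5.4, 9.9, 0, 0, 0, 0]]
```

```bash
echo '[{"sx":-8.2,"sy":7.9},{"sx":-9.5,"sy":6.1},{"sx":-10.7,"sy":3.5},{"sx":-11.3,"sy":0.7},{"sx":-11.1,"sy":-2.1}]' > mv.in && python3 -m jog mv.in | grep ft_
python3 c.py 1 0
echo '[{"sx":-10.2,"sy":-4.8},{"sx":-8.7,"sy":-7.2},{"sx":-6.7,"sy":-9.1},{"sx":-4.2,"sy":-10.5},{"sx":-1.4,"sy":-11.2}]' > mv.in && python3 -m jog mv.in | grep ft_
python3 c.py 10 14.4
```

```text
ft_force: [5.0, 0.9, 4.5]
c [551.87 125.07] ang -107.2 rad 45.55 Fr -2.3 Ft -4.5 fz 4.5 z 185.9 t 5.63 res [ 0.08  0.07 -0.05  0.06  0.09]
[[0.2, -0.5, 0, 0, 0, 0]]
ft_force: [2.4, -4.8, 6.9]
c [551.82 125.07] ang -178.8 rad 45.54 Fr -2.3 Ft -4.8 fz 6.9 z 185.9 t 6.05 res [ 0.08 -0.01  0.1   0.08  0.09]
[[1.7, -11.2, 0, 0, 0, 0], [3.9, -10.6, 0, 0, 0, 0], [6.4, -9.3, 0, 0, 0, 0], [8.5, -7.4, 0, 0, 0, 0], [10.1, -5.0, 0, 0, 0, 0], [11.0, -2.3, 0, 0, 0, 0], [11.3, 0.5, 0, 0, 0, 0], [10.8, 3.3, 0, 0, 0, 0], [9.6, 5.8, 0, 0, 0, 0], [7.9, 8.1, 0, 0, 0, 0]]
```

```bash
echo '[{"sx":1.7,"sy":-11.2},{"sx":3.9,"sy":-10.6},{"sx":6.4,"sy":-9.3},{"sx":8.5,"sy":-7.4},{"sx":10.1,"sy":-5.0}]' > mv.in && python3 -m jog mv.in | grep ft_
python3 c.py 1 0
echo '[{"sx":11.0,"sy":-2.3},{"sx":11.3,"sy":0.5},{"sx":10.8,"sy":3.3},{"sx":9.6,"sy":5.8},{"sx":7.9,"sy":8.1}]' > mv.in && python3 -m jog mv.in | grep ft_
python3 c.py 15 14.4
```

```text
ft_force: [-3.4, -4.6, 11.3]
c [551.82 125.08] ang 110.5 rad 45.64 Fr -3.1 Ft -4.8 fz 11.3 z 185.8 t 6.47 res [-0.01  0.11  0.08  0.09  0.02]
[[0.2, 0.6, 0, 0, 0, 0]]
ft_force: [-3.4, 4.6, 10.1]
c [551.87 125.11] ang 39.0 rad 45.15 Fr 0.3 Ft -5.7 fz 10.1 z 185.8 t 6.88 res [0.08 0.13 0.14 0.01 0.2 ]
[[5.8, 9.7, 0, 0, 0, 0], [3.4, 10.8, 0, 0, 0, 0], [0.6, 11.3, 0, 0, 0, 0], [-2.2, 11.1, 0, 0, 0, 0], [-4.9, 10.2, 0, 0, 0, 0], [-7.3, 8.6, 0, 0, 0, 0], [-9.2, 6.5, 0, 0, 0, 0], [-10.5, 4.0, 0, 0, 0, 0], [-11.2, 1.3, 0, 0, 0, 0], [-11.2, -1.5, 0, 0, 0, 0], [-10.4, -4.3, 0, 0, 0, 0], [-9.1, -6.7, 0, 0, 0, 0], [-7.1, -8.8, 0, 0, 0, 0], [-4.7, -10.3, 0, 0, 0, 0], [-2.0, -11.1, 0, 0, 0, 0]]
```

```bash
echo '[{"sx":5.8,"sy":9.7,"sz":-0.2},{"sx":3.4,"sy":10.8,"sz":-0.2},{"sx":0.6,"sy":11.3,"sz":-0.2},{"sx":-2.2,"sy":11.1},{"sx":-4.9,"sy":10.2}]' > mv.in && python3 -m jog mv.in | grep ft_
python3 c.py 1 0
echo '[{"sx":-7.3,"sy":8.6},{"sx":-9.2,"sy":6.5},{"sx":-10.5,"sy":4.0},{"sx":-11.2,"sy":1.3},{"sx":-11.2,"sy":-1.5}]' > mv.in && python3 -m jog mv.in | grep ft_
python3 c.py 1 0
echo '[{"sx":-10.4,"sy":-4.3},{"sx":-9.1,"sy":-6.7},{"sx":-7.1,"sy":-8.8},{"sx":-4.7,"sy":-10.3},{"sx":-2.0,"sy":-11.1}]' > mv.in && python3 -m jog mv.in | grep ft_
python3 c.py 10 14.4
python3 - <<'E'
from h import *
save('scene','s1');save('top','t1');save('wrist','w3')
d=cv2.imread('pics/s1.png')[150:260,255:380];w=cv2.imread('pics/w3.png')
t=cv2.imread('pics/t1.png')[130:240,255:380]
f=lambda i:cv2.resize(i,None,fx=3.2,fy=3.2,interpolation=cv2.INTER_CUBIC)
cv2.imwrite('pics/c3.png',np.vstack([np.hstack([f(d),f(t)]),cv2.resize(w[0:160],(800,200))]))
E
```

```text
ft_force: [-0.6, 4.8, 6.0]
c [551.89 125.1 ] ang -33.6 rad 45.69 Fr -3.1 Ft -3.6 fz 6.0 z 186.0 t 7.3 res [0.12 0.16 0.02 0.19 0.07]
[[-0.6, -0.4, 0, 0, 0, 0]]
ft_force: [5.4, 3.2, 2.3]
c [551.89 125.09] ang -103.7 rad 45.89 Fr -4.3 Ft -4.5 fz 2.3 z 186.0 t 7.72 res [0.16 0.03 0.2  0.06 0.02]
[[0.2, -0.9, 0, 0, 0, 0]]
ft_force: [2.2, -4.5, 6.0]
c [551.89 125.09] ang -175.2 rad 45.36 Fr -1.9 Ft -4.7 fz 6.0 z 185.9 t 8.13 res [ 0.03  0.19  0.06  0.02 -0.01]
[[0.8, -11.3, 0, 0, 0, 0], [3.3, -10.8, 0, 0, 0, 0], [5.8, -9.6, 0, 0, 0, 0], [8.1, -7.9, 0, 0, 0, 0], [9.8, -5.6, 0, 0, 0, 0], [10.9, -3.0, 0, 0, 0, 0], [11.3, -0.2, 0, 0, 0, 0], [11.0, 2.6, 0, 0, 0, 0], [10.0, 5.2, 0, 0, 0, 0], [8.4, 7.5, 0, 0, 0, 0]]
```

View pics/c3.png

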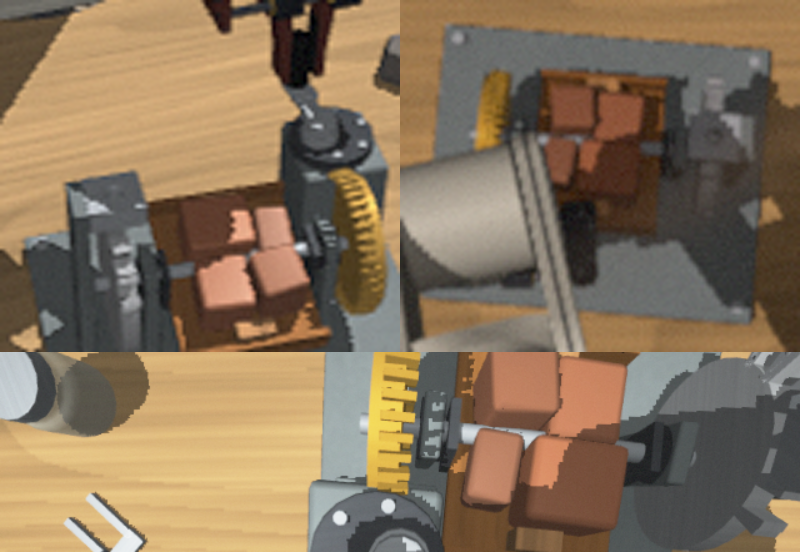

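The cradle has tilted: its near edge is raised. The notched sector can be seen at the right of the wrist picture, around (700,450), with notches at (780,480). I measure the tilt from the depth readings in the axle's frame.

```bash
cat > tilt.py <<'E'
from h import *
import sys
yaw=np.radians(-5);ex=np.array([np.cos(yaw),np.sin(yaw),0]);ey=np.array([-np.sin(yaw),np.cos(yaw),0]);O=np.array([605.5,-66.5,95])
def axf(C): V=C-O;return np.stack([V@ex,V@ey,V[...,2]],-1)
if __name__=='__main__':
  for n in sys.argv[1:]:
    d=dict(np.load(f'pics/{n}.npz'));A=axf(cloud(d));hsv=cv2.cvtColor(d['img'],cv2.COLOR_RGB2HSV)
    ok=d['range_z']>0
    # sector face: disc points
    r=np.hypot(A[...,0],A[...,2]);m=ok&(r<80)&(abs(A[...,1]-10)<50)&(A[...,0]<0)
    h,e=np.histogram(A[...,1][m],np.arange(-40,60,3));print(n,dict(zip(e.astype(int).tolist(),h.tolist())))
    hu=hsv[...,0];w=ok&(abs(A[...,1]-100)<60)&(abs(A[...,0])<75)&(A[...,2]>-60)&(A[...,2]<40)&(hu<14)&(hsv[...,1]>90)
    print(w.sum(),A[w].min(0),A[w].max(0))
E
python3 tilt.py w2b w3 s1 s0 t0
python3 - <<'E'
import cv2,numpy as np
a=cv2.imread('pics/w2b.png');b=cv2.imread('pics/w3.png')
f=lambda i,x,y:cv2.resize(i[y:y+200,x:x+160],None,fx=2.5,fy=2.5,interpolation=cv2.INTER_CUBIC)
cv2.imwrite('pics/c4.png',np.hstack([f(a,440,20),f(b,480,0)]))
E
```

```text
w2b {-40: 0, -37: 0, -34: 0, -31: 0, -28: 0, -25: 0, -22: 0, -19: 0, -16: 0, -13: 0, -10: 12, -7: 103, -4: 115, -1: 118, 2: 125, 5: 1886, 8: 19, 11: 0, 14: 0, 17: 7, 20: 51, 23: 34, 26: 43, 29: 124, 32: 15, 35: 25, 38: 105, 41: 120, 44: 42, 47: 41, 50: 38, 53: 44, 56: 35}
7182 [-72.75056596  40.27854484 -30.27584351] [ 74.29112461 159.57639387  27.53459441]
w3 {-40: 0, -37: 0, -34: 0, -31: 0, -28: 6, -25: 4, -22: 0, -19: 0, -16: 0, -13: 0, -10: 34, -7: 222, -4: 271, -1: 285, 2: 354, 5: 5338, 8: 50, 11: 1, 14: 0, 17: 14, 20: 175, 23: 100, 26: 115, 29: 302, 32: 42, 35: 94, 38: 297, 41: 184, 44: 123, 47: 124, 50: 103, 53: 99, 56: 95}
16675 [-74.93040609  40.67333023 -40.33794163] [ 67.82179594 158.77653133  33.60141604]
s1 {-40: 0, -37: 20, -34: 11, -31: 0, -28: 0, -25: 0, -22: 0, -19: 0, -16: 0, -13: 1, -10: 35, -7: 17, -4: 0, -1: 0, 2: 0, 5: 0, 8: 0, 11: 0, 14: 0, 17: 15, 20: 5, 23: 4, 26: 5, 29: 3, 32: 1, 35: 7, 38: 5, 41: 20, 44: 17, 47: 26, 50: 27, 53: 26, 56: 28}
1805 [-74.29114656  40.07753914 -46.99735084] [ 74.96560727 158.38552918  32.65065025]
s0 {-40: 0, -37: 25, -34: 3, -31: 0, -28: 0, -25: 0, -22: 0, -19: 0, -16: 0, -13: 1, -10: 37, -7: 14, -4: 0, -1: 0, 2: 0, 5: 0, 8: 0, 11: 0, 14: 0, 17: 14, 20: 6, 23: 4, 26: 6, 29: 3, 32: 2, 35: 6, 38: 4, 41: 14, 44: 14, 47: 20, 50: 25, 53: 24, 56: 23}
1590 [-71.7507539   40.07267747 -37.03630806] [ 74.99046679 157.94210103  27.14290956]
t0 {-40: 0, -37: 0, -34: 3, -31: 9, -28: 7, -25: 8, -22: 13, -19: 0, -16: 0, -13: 0, -10: 1, -7: 14, -4: 18, -1: 17, 2: 18, 5: 46, 8: 2, 11: 1, 14: 0, 17: 1, 20: 12, 23: 11, 26: 11, 29: 12, 32: 7, 35: 8, 38: 8, 41: 27, 44: 25, 47: 29, 50: 24, 53: 28, 56: 27}
1488 [-74.91639354  40.19615054 -36.30453527] [ 74.22383187 159.85922072  31.45012494]
```

View pics/c4.png

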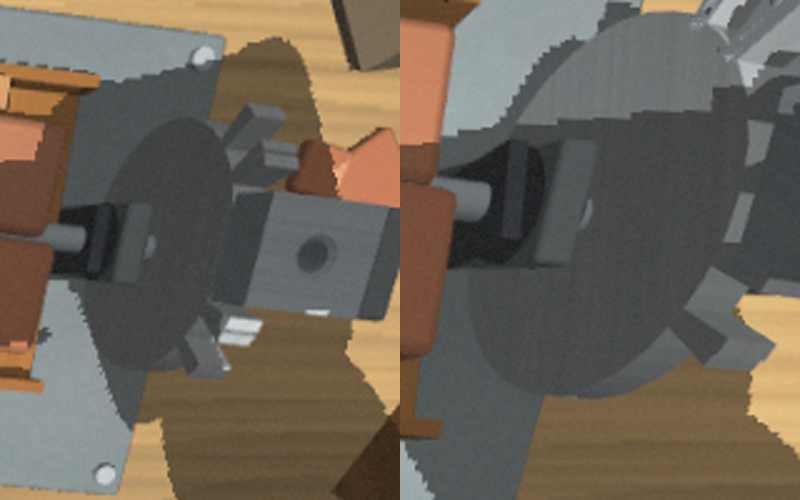

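The sector's +y face is fully visible in the wrist views, with the teeth standing out from the disc. In the right crop the notch gap near (700,310) and the teeth at (735,330) are clear. I profile the face by angle.

```bash
cat > prof.py <<'E'
from tilt import *
for n in sys.argv[1:]:
    d=dict(np.load(f'pics/{n}.npz'));A=axf(cloud(d));r=np.hypot(A[...,0],A[...,2])
    m=(d['range_z']>0)&(abs(A[...,1]-6.5)<2.2)&(r<85)
    P=A[m];lo=P[(P[:,2]<-5)|(P[:,0]<-30)]
    th=np.degrees(np.arctan2(P[:,0],P[:,2]));R=np.hypot(P[:,0],P[:,2])
    print(n,m.sum(),'ymean',P[:,1].mean().round(2))
    print('  '.join(f'{a}:{R[(th>=a)&(th<a+3)].max():.0f}/{((th>=a)&(th<a+3)&(R>66)).sum()}' for a in range(-120,60,3) if ((th>=a)&(th<a+3)).any()))
    # circle fit of bare rim (|th|>60)
    from scipy.optimize import least_squares
    k=np.array([P[(th>=a)&(th<a+3)][R[(th>=a)&(th<a+3)].argmax()] for a in range(-130,-62,3) if ((th>=a)&(th<a+3)).sum()>5])
    if len(k)>5: print('rim circle',least_squares(lambda c:np.hypot(k[:,0]-c[0],k[:,2]-c[1])-c[2],[0,0,62]).x.round(2))
E
python3 prof.py w2b w3
```

```text
w2b 4198 ymean 6.62
-120:55/0  -117:54/0  -114:54/0  -111:56/0  -108:56/0  -105:55/0  -102:55/0  -99:55/0  -96:55/0  -93:55/0  -90:55/0  -87:55/0  -84:55/0  -81:55/0  -78:55/0  -75:56/0  -72:55/0  -69:55/0  -66:56/0  -63:56/0  -60:56/0  -57:56/0  -54:56/0  -51:56/0  -48:56/0  -45:74/5  -42:74/21  -39:74/21  -36:73/8  -33:57/0  -30:57/0  -27:75/18  -24:76/24  -21:75/33  -18:68/1  -15:56/0  -12:57/0  -9:55/0  -6:56/0  -3:55/0  0:56/0  3:55/0  6:55/0  9:57/0  12:56/0  15:56/0  18:58/0  21:59/0  24:74/1  27:78/45  30:78/37  33:77/33  36:72/1  39:59/0  42:77/7  45:78/49  48:77/30  51:77/8  54:60/0  57:60/0
rim circle [ 5.15  0.54 60.08]
w3 11849 ymean 6.59
-120:54/0  -117:55/0  -114:55/0  -111:55/0  -108:55/0  -105:55/0  -102:55/0  -99:54/0  -96:55/0  -93:55/0  -90:55/0  -87:55/0  -84:55/0  -81:55/0  -78:55/0  -75:56/0  -72:56/0  -69:56/0  -66:56/0  -63:57/0  -60:56/0  -57:56/0  -54:56/0  -51:56/0  -48:56/0  -45:57/0  -42:57/0  -39:57/0  -36:57/0  -33:75/59  -30:75/73  -27:75/58  -24:58/0  -21:58/0  -18:75/22  -15:83/71  -12:63/0  -9:63/0  -6:59/0  -3:59/0  0:59/0  3:62/0  6:63/0  9:62/0  12:59/0  15:59/0  18:66/0  21:72/15  24:73/53  27:73/34  30:60/0  33:60/0  36:77/62  39:75/89  42:74/60  45:71/12  48:60/0  51:60/0  54:66/2  57:65/0
rim circle [ 8.7   1.35 63.51]
```

```bash
cat > phi.py <<'E'
from tilt import *
from scipy.optimize import least_squares
for n in sys.argv[1:]:
    d=dict(np.load(f'pics/{n}.npz'));A=axf(cloud(d));r=np.hypot(A[...,0],A[...,2])
    P=A[(d['range_z']>0)&(abs(A[...,1]-6.5)<1.8)&(r<85)]
    th=np.degrees(np.arctan2(P[:,0],P[:,2]));R=np.hypot(P[:,0],P[:,2])
    k=[]
    for a in list(range(-130,-52,3))+list(range(62,131,3)):
        s=(th>=a)&(th<a+3)
        if s.sum()>8: k.append(P[s][R[s].argmax()])
    k=np.array(k);c=least_squares(lambda c:np.hypot(k[:,0]-c[0],k[:,2]-c[1])-c[2],[0,0,57],loss='soft_l1').x
    for cx,cz in((c[0],c[1]),(0,0)):
        t=np.degrees(np.arctan2(P[:,0]-cx,P[:,2]-cz));R2=np.hypot(P[:,0]-cx,P[:,2]-cz)
        q=np.sort(t[(R2>63)&(R2<75)&(abs(t)<75)]);g=np.split(q,np.where(np.diff(q)>2.)[0]+1)
        print(n,np.round([cx,cz,c[2]],2),len(k),[(round(x.mean(),1),round(x[0],1),round(x[-1],1),len(x)) for x in g if len(x)>9])
E
python3 phi.py w2b w3
```

```text
w2b [ 2.47  0.5  57.57] 49 [(np.float64(-40.6), np.float64(-45.0), np.float64(-37.2), 66), (np.float64(-23.8), np.float64(-28.3), np.float64(-20.0), 81), (np.float64(29.7), np.float64(25.4), np.float64(34.8), 104), (np.float64(46.7), np.float64(43.0), np.float64(51.1), 86)]
w2b [ 0.    0.   57.57] 49 [(np.float64(-38.8), np.float64(-43.1), np.float64(-35.4), 65), (np.float64(-21.8), np.float64(-26.5), np.float64(-18.0), 83), (np.float64(31.2), np.float64(26.9), np.float64(36.2), 90), (np.float64(48.1), np.float64(44.4), np.float64(52.7), 74)]
w3 [ 2.73  0.3  57.79] 49 [(np.float64(-30.7), np.float64(-34.8), np.float64(-27.2), 225), (np.float64(-16.4), np.float64(-18.1), np.float64(-12.9), 78), (np.float64(23.5), np.float64(18.6), np.float64(27.9), 130), (np.float64(39.5), np.float64(35.8), np.float64(45.3), 231)]
w3 [ 0.    0.   57.79] 49 [(np.float64(-28.5), np.float64(-32.8), np.float64(-25.1), 230), (np.float64(-14.3), np.float64(-16.0), np.float64(-10.5), 80), (np.float64(25.5), np.float64(20.8), np.float64(29.8), 159), (np.float64(41.3), np.float64(37.4), np.float64(46.7), 259), (np.float64(58.1), np.float64(55.1), np.float64(62.5), 37)]
```

The start tilt comes out at about 3.0° and the present tilt at about 13.75°, which agrees with the 641° wound so far. About 255° of crank remain.

```bash
echo '[{"sx":0.8,"sy":-11.3},{"sx":3.3,"sy":-10.8},{"sx":5.8,"sy":-9.6},{"sx":8.1,"sy":-7.9},{"sx":9.8,"sy":-5.6}]' > mv.in && python3 -m jog mv.in | grep ft_
python3 c.py 1 0
echo '[{"sx":10.9,"sy":-3.0},{"sx":11.3,"sy":-0.2},{"sx":11.0,"sy":2.6},{"sx":10.0,"sy":5.2},{"sx":8.4,"sy":7.5}]' > mv.in && python3 -m jog mv.in | grep ft_
python3 c.py 5 14.4
python3 -c "
from h import *
save('wrist','w4')"; python3 phi.py w4
```

```text
ft_force: [-3.3, -4.2, 11.1]
c [551.88 125.11] ang 113.5 rad 45.59 Fr -2.6 Ft -4.7 fz 11.1 z 185.8 t 8.7 res [ 0.19  0.07  0.04 -0.02  0.08]
[[0.2, 0.5, 0, 0, 0, 0]]
ft_force: [-4.2, 3.0, 10.3]
c [551.92 125.13] ang 42.2 rad 45.48 Fr -1.1 Ft -5.1 fz 10.3 z 185.8 t 9.12 res [0.06 0.07 0.02 0.07 0.26]
[[6.1, 9.6, 0, 0, 0, 0], [4.0, 10.6, 0, 0, 0, 0], [1.2, 11.2, 0, 0, 0, 0], [-1.6, 11.2, 0, 0, 0, 0], [-4.3, 10.4, 0, 0, 0, 0]]
w4 [ 2.88  0.42 57.78] 49 [(np.float64(-28.0), np.float64(-32.6), np.float64(-24.2), 202), (np.float64(-11.6), np.float64(-15.2), np.float64(-7.5), 46), (np.float64(44.0), np.float64(39.6), np.float64(46.8), 38), (np.float64(60.0), np.float64(56.2), np.float64(65.1), 203)]
w4 [ 0.    0.   57.78] 49 [(np.float64(-25.7), np.float64(-30.3), np.float64(-22.0), 199), (np.float64(-8.9), np.float64(-12.6), np.float64(-4.9), 44), (np.float64(45.0), np.float64(40.9), np.float64(48.9), 74), (np.float64(61.0), np.float64(57.2), np.float64(65.7), 187)]
```

```bash
echo '[{"sx":6.1,"sy":9.6,"sz":-0.2},{"sx":4.0,"sy":10.6,"sz":-0.2},{"sx":1.2,"sy":11.2,"sz":-0.2},{"sx":-1.6,"sy":11.2},{"sx":-4.3,"sy":10.4}]' > mv.in && python3 -m jog mv.in | grep ft_
python3 c.py 3 13.5
```

```text
ft_force: [0.1, 6.3, 4.0]
c [551.93 125.13] ang -29.9 rad 45.7 Fr -3.1 Ft -5.5 fz 4.0 z 186.0 t 9.58 res [0.07 0.03 0.09 0.25 0.09]
[[-6.9, 8.1, 0, 0, 0, 0], [-8.1, 6.8, 0, 0, 0, 0], [-9.5, 4.7, 0, 0, 0, 0]]
```

```bash
echo '[{"sx":-6.9,"sy":8.1},{"sx":-8.1,"sy":6.8},{"sx":-9.5,"sy":4.7},{},{}]' > mv.in && python3 -m jog mv.in | grep ft_
python3 c.py 1 0
python3 -c "
from h import *
save('wrist','w5')"; python3 phi.py w5 w5
```

```text
ft_force: [-3.7, 0.1, 7.5]
c [551.93 125.12] ang -72.9 rad 45.29 Fr -1.1 Ft 3.5 fz 7.5 z 185.9 t 10.0 res [0.03 0.1  0.25 0.09 0.06]
[[-0.1, -0.3, 0, 0, 0, 0]]
w5 [ 2.82  0.59 57.7 ] 49 [(np.float64(-26.3), np.float64(-30.3), np.float64(-22.9), 179), (np.float64(26.7), np.float64(22.4), np.float64(31.6), 267), (np.float64(44.6), np.float64(40.1), np.float64(49.9), 249), (np.float64(61.7), np.float64(58.0), np.float64(67.3), 176)]
w5 [ 0.   0.  57.7] 49 [(np.float64(-23.9), np.float64(-28.0), np.float64(-20.7), 173), (np.float64(28.5), np.float64(24.3), np.float64(33.2), 217), (np.float64(45.8), np.float64(41.5), np.float64(51.0), 211), (np.float64(62.6), np.float64(59.0), np.float64(68.0), 162)]
w5 [ 2.82  0.59 57.7 ] 49 [(np.float64(-26.3), np.float64(-30.3), np.float64(-22.9), 179), (np.float64(26.7), np.float64(22.4), np.float64(31.6), 267), (np.float64(44.6), np.float64(40.1), np.float64(49.9), 249), (np.float64(61.7), np.float64(58.0), np.float64(67.3), 176)]
w5 [ 0.   0.  57.7] 49 [(np.float64(-23.9), np.float64(-28.0), np.float64(-20.7), 173), (np.float64(28.5), np.float64(24.3), np.float64(33.2), 217), (np.float64(45.8), np.float64(41.5), np.float64(51.0), 211), (np.float64(62.6), np.float64(59.0), np.float64(68.0), 162)]
```

```bash
echo '[{},{},{},{}]' > mv.in && python3 -m jog mv.in 60
echo '[{"sz":-20},{"sz":-32},{"sz":-32},{"sz":-30},{}]' > mv.in && python3 -m jog mv.in
python3 -c "
from h import *
save('wrist','w6')"; python3 phi.py w6
```

```text
t: 10.38
ee_pos: [566.7, 82.4, 185.4]
orientation: [3.141, -0.0, -0.002]
ft_force: [0.8, -0.4, -0.3]
width: 44.4
grasp_force: 0.0
t: 10.8
ee_pos: [570.2, 82.9, 306.0]
orientation: [-3.141, 0.0, -0.015]
ft_force: [0.6, 0.9, 0.7]
width: 60.2
grasp_force: 0.0
w6 [ 2.87  1.08 56.96] 49 [(np.float64(-26.4), np.float64(-30.1), np.float64(-22.9), 52), (np.float64(26.6), np.float64(22.6), np.float64(31.7), 77), (np.float64(44.5), np.float64(40.2), np.float64(49.5), 76), (np.float64(61.8), np.float64(58.5), np.float64(66.1), 55)]
w6 [ 0.    0.   56.96] 49 [(np.float64(-24.0), np.float64(-27.5), np.float64(-20.5), 54), (np.float64(28.4), np.float64(24.7), np.float64(33.2), 60), (np.float64(45.4), np.float64(41.4), np.float64(50.4), 61), (np.float64(62.2), np.float64(59.0), np.float64(66.3), 52)]
```

```bash
echo '[{"sx":5,"sy":30},{"sx":5,"sy":30},{"sx":5,"sy":30},{"sx":5,"sy":30},{}]' > mv.in && python3 -m jog mv.in | grep ee_
python3 -c "
from h import *
save('wrist','b1')"
echo '[{"sy":30},{"sy":30},{}]' > mv.in && python3 -m jog mv.in | grep ee_
python3 -c "
from h import *
save('wrist','b2')"
echo '[{"sx":-20,"sy":30},{"sx":-20,"sy":30},{"sx":-20,"sy":30},{"sx":-20,"sy":30},{}]' > mv.in && python3 -m jog mv.in | grep ee_
python3 -c "
from h import *
save('wrist','p1')"
echo '[{"sx":-15,"sy":36},{"sx":-15,"sy":36},{"sz":20},{"sz":20},{}]' > mv.in && python3 -m jog mv.in | grep ee_
python3 - <<'E'
from h import *
save('wrist','p2')
L=lambda n:dict(np.load(f'pics/{n}.npz'))
I=[];
for n,X in(('b1',[605.5,-67,193]),('b2',[605.5,-67,193]),('p1',[470,-313,88]),('p2',[470,-313,88])):
    u=np.round(proj(L(n),X)).astype(int);x,y=np.clip(u-40,0,[560,320]);print(n,u,(x,y));I.append(cv2.resize(cv2.imread(f'pics/{n}.png')[y:y+80,x:x+80],(290,290),interpolation=cv2.INTER_CUBIC))
cv2.imwrite('pics/c5.png',np.vstack([np.hstack(I[:2]),np.hstack(I[2:])]))
E
```

```text
ee_pos: [586.9, -41.6, 298.0]
ee_pos: [586.5, -99.9, 298.5]
ee_pos: [504.2, -219.3, 299.1]
ee_pos: [475.9, -286.8, 256.0]
b1 [351 181] (np.int64(311), np.int64(141))
b2 [287 181] (np.int64(247), np.int64(141))
p1 [396 203] (np.int64(356), np.int64(163))
p2 [347 190] (np.int64(307), np.int64(150))
```

View pics/c5.png

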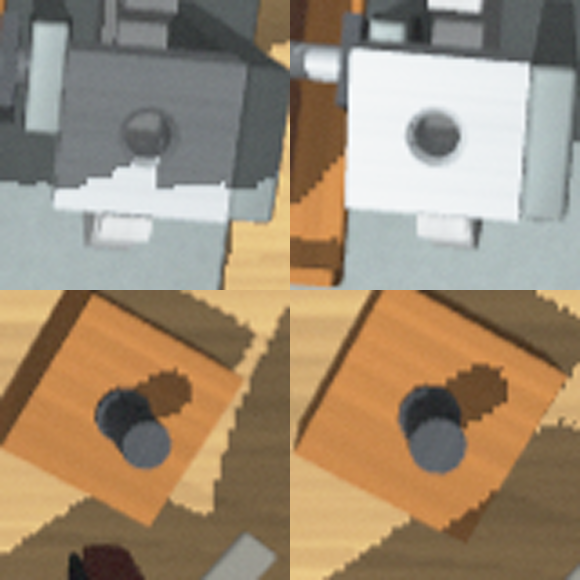

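The bore mouth is at crop (147,133) and (433,135). The pin's head top is at (147,442) and (437,444).

```bash
python3 - <<'E'
from h import *
L=lambda n:dict(np.load(f'pics/{n}.npz'))
f=lambda c,o:((c[0]+.5)/3.625-.5+o[0],(c[1]+.5)/3.625-.5+o[1])
for a,b,u,v,z in(('b1','b2',f((147,133),(311,141)),f((143,135),(247,141)),193),('p1','p2',f((147,152),(356,163)),f((147,154),(307,150)),88)):
    A,B=L(a),L(b);print(tri(A,u,B,v),onz(A,u,z),onz(B,v,z))
# guide top corners in b2
B=L('b2');C=np.array([onz(B,f(c,(247,141)),193)[:2] for c in[(63,45),(240,62),(230,221),(57,207)]]);print(C.round(1),C.mean(0))
o=status.get_obs();print(o['ee_pos'])
E
```

```text
(array([608.88408418, -66.59398489, 194.12809928]), np.float64(0.864351953971046)) [609.08481235 -66.69187568 193.        ] [608.19955978 -66.44643929 193.        ]
(array([ 468.0139732 , -312.96579164,   89.49226992]), np.float64(0.7153643876075169)) [ 467.91556716 -313.4042444    88.        ] [ 467.25348066 -313.00952795   88.        ]
[[630.5 -47.8]
 [626.3 -90.7]
 [585.9 -87.8]
 [589.6 -44. ]] [608.09878256 -67.55089884]
[ 476.65021273 -287.11359952  257.82954637]
```

```bash
echo '[{"sx":-5,"sy":13},{"sx":-5,"sy":13,"sz":20},{"sz":38},{"sz":38},{}]' > mv.in && python3 -m jog mv.in | grep ee_
echo '[{"sz":38},{"sz":30},{"sz":20},{},{}]' > mv.in && python3 -m jog mv.in
```

```text
ee_pos: [464.4, -313.4, 159.0]
t: 13.38
ee_pos: [468.1, -315.7, 77.2]
orientation: [3.141, 0.001, 0.001]
ft_force: [-0.7, 0.3, -0.4]
width: 60.0
grasp_force: 0.0
```

```bash
echo '[{"sx":-0.5,"sy":-2.5,"sz":10},{"sz":10},{"sz":4},{},{}]' > mv.in && python3 -m jog mv.in | grep -E "ee_|ft_"
echo '[{},{},{},{},{}]' > mv.in && python3 -m jog mv.in 8
```

```text
ee_pos: [466.6, -312.9, 52.0]
ft_force: [0.6, -0.9, 0.7]
t: 14.22
ee_pos: [466.6, -313.0, 52.0]
orientation: [3.141, -0.0, 0.0]
ft_force: [0.2, -0.1, -0.4]
width: 30.0
grasp_force: 0.0
```

```bash
echo '[{},{},{},{},{}]' > mv.in && python3 -m jog mv.in
echo '[{"sz":-5},{"sz":-10},{"sz":-15},{"sz":-15},{}]' > mv.in && python3 -m jog mv.in
```

```text
t: 14.63
ee_pos: [466.6, -313.0, 51.9]
orientation: [3.141, -0.0, 0.0]
ft_force: [0.2, -0.3, 0.5]
width: 17.8
grasp_force: 29.7
t: 15.05
ee_pos: [468.1, -313.9, 100.0]
orientation: [3.139, -0.0, 0.006]
ft_force: [1.2, -0.7, -0.7]
width: 17.6
grasp_force: 29.7
```

```bash
echo '[{"sz":-38},{"sz":-38},{"sz":-38},{"sz":-38},{"sz":-38}]' > mv.in && python3 -m jog mv.in | grep ee_
echo '[{"sx":20,"sy":-35},{"sx":20,"sy":-35},{"sx":20,"sy":-35},{"sx":20,"sy":-35},{"sx":20,"sy":-35}]' > mv.in && python3 -m jog mv.in|grep ee_
echo '[{"sx":20,"sy":-35},{"sx":19,"sy":-35},{"sz":20},{},{}]' > mv.in && python3 -m jog mv.in
python3 - <<'E'
from h import *
d=save('wrist','g1');s=save('scene','s2');t=d['range_z']
o=status.get_obs();print(o['ee_pos'],o['width'])
u=proj(d,o['ee_pos']+[0,0,19]).astype(int);print(u)
C=cloud(d);m=(d['range_z']>0)&(np.hypot(C[...,0]-o['ee_pos'][0],C[...,1]-o['ee_pos'][1])<14)&(C[...,2]>o['ee_pos'][2]-50)&(C[...,2]<o['ee_pos'][2]-8)
print(m.sum(),C[m].mean(0),C[m].min(0),C[m].max(0))
v,us=proj(s,[607,-66.5,220]).astype(int)
im=cv2.imread('pics/s2.png')[us-60:us+60,v-60:v+60]
y=min(max(u[1]-60,0),280);w=cv2.imread('pics/g1.png')[y:y+120,u[0]-60:u[0]+60];print('off',u[0]-60,y,v-60,us-60)
cv2.imwrite('pics/c6.png',cv2.resize(np.hstack([w,im]),(800,400),interpolation=cv2.INTER_CUBIC))
E
```

```text
ee_pos: [466.0, -312.4, 288.5]
ee_pos: [566.8, -136.1, 286.8]
t: 16.3
ee_pos: [604.3, -67.5, 265.5]
orientation: [-3.141, -0.001, 0.006]
ft_force: [0.5, 0.1, -1.7]
width: 17.5
grasp_force: 29.7
[605.1652529  -68.78815834 267.16816349] 17.363932362598362
[326 268]
124 [608.59297387 -66.70462645 236.70309253] [605.73367227 -72.46917937 226.74430111] [614.86743169 -59.88769717 259.07971084]
off 266 208 229 140
```

View pics/c6.png

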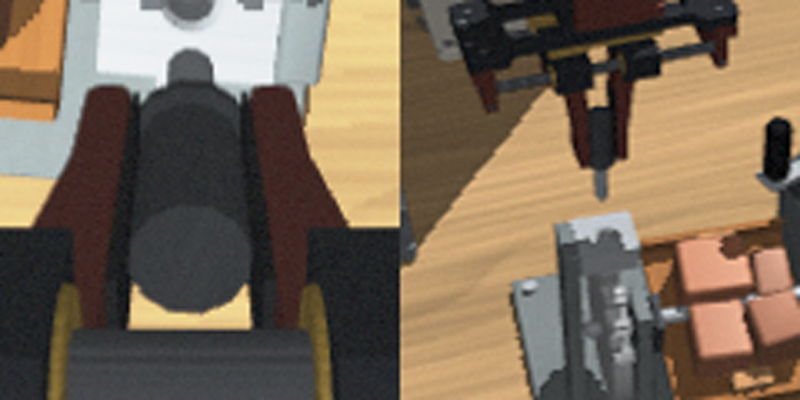

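The pin sits centred between the fingers: head top at crop (190,257), tip at about (190,55). The bore mouth is just beyond it at (190,5).

```bash
echo '[{},{}]' > mv.in && python3 -m jog mv.in | grep -E "ee_|ft_"
python3 - <<'E'
from h import *
d=save('wrist','g2');o=status.get_obs();e=o['ee_pos'];print(e)
P=lambda x,y:(x*.3+266-.35,y*.3+208-.35)
g=dict(np.load('pics/g1.npz'))
for n,D in(('g1',g),('g2',d)):
    print(n,'head',onz(D,P(190,257),e[2]+36)[:2],'flange',onz(D,P(190,98),e[2]-6)[:2],'bore',onz(D,P(190,6),193)[:2])
# bore in g2: predicted from robust bore, check darkness centroid
for X in([608.5,-66.6,193],[605.5,-66.5,193]):print(proj(d,X))
E
```

```text
ee_pos: [605.6, -69.0, 267.7]
ft_force: [0.0, 0.1, -0.9]
[605.62231888 -68.93099657 267.65194272]
g1 head [606.32937844 -66.91483136] flange [612.2272815 -66.8684005] bore [606.82375564 -66.82301227]
g2 head [606.04150986 -68.42437581] flange [612.56068572 -68.41179173] bore [607.73205302 -68.38118308]
[320.47601687 208.55924851]
[320.36427331 212.03422201]
```

```bash
echo '[{"sx":0.9,"sy":-1.5,"sz":14},{"sz":13},{},{},{}]' > mv.in && python3 -m jog mv.in | grep -E "ee_|ft_"
python3 - <<'E'
from h import *
d=save('wrist','g3');e=status.get_obs()['ee_pos'];print(e)
g=cv2.cvtColor(d['img'],cv2.COLOR_RGB2GRAY);u=proj(d,[608.5,-67,193]).round().astype(int);print(u)
print(g[u[1]-14:u[1]+18:2,u[0]-22:u[0]+23:2])
E
```

```text
ee_pos: [606.9, -66.8, 240.7]
ft_force: [0.1, 0.0, -1.0]
[607.03590307 -66.70398116 240.87486903]
[324 221]
[[135 133 134 135 132 138 134 135 138 139 139 138 138 139 139 139 141 138
  136 139 137 135 138]
 [136 137 136 135 135 137 135 134 135 133 133 136 135 133 134 134 135 137
  137 136 137 140 136]
 [137 139 136 135 137 135 137 138 136 135 138 137 138 139 135 135 137 133
  134 135 133 135 134]
 [134 134 136 137 135 136 136 137 137 122 112 114 115 123 138 134 136 138
  136 137 138 139 139]
 [134 132 134 132 132 134 135 132 114 104 101 104 103 108 113 131 135 135
  136 135 136 136 137]
 [134 134 137 132 130 132 132 115 105 102 103 100 104 104 101 113 133 134
  132 136 135 133 136]
 [136 136 136 134 135 136 126 115  93 101 115 104 109 102 113 121 123 133
  132 133 132 133 130]
 [131 133 136 132 133 133 121 113  91  95 102 106 101  95 120 112 119 137
  136 135 135 136 134]
 [138 135 135 136 136 136 123 123  93  95  93  96  92 103 112 123 120 219
  223 135 136 136 137]
 [137 140 141 231 230 230 207 126  94  93  95  92  93  93 137 213 133 236
  239 226 225 225 226]
 [137 138 139 241 241 241 241 126  89  97  97  98  94  94 219 228 240 239
  239 240 241 240 240]
 [241 242 241 241 241 241 240 140  92  96  97  96  93  93 216 237 240 239
  240 239 239 239 239]
 [242 242 241 240 240 240 239 134  95  79  89  90  92  89 207 240 240 240
  240 240 240 239 239]
 [184 241 243 243 243 242 215  86  50  47  49  45  47  44 128 238 239 239
  238 239 205 169 165]
 [ 48 120 205 239 228 116  44  55  63  61  62  61  64  62  53  69 199 241
  208 221  62  50  47]
 [ 50  50  50 235  94  54  57  61  60  66  60  59  63  64  63  61  51 126
  130 112  51  50  51]]
```

```bash
echo '[{"sx":0.5,"sy":0.4,"sz":2},{"sz":2},{"sz":2},{},{}]' > mv.in && python3 -m jog mv.in | grep -E "ee_|ft_"
echo '[{"sz":1},{"sz":1},{"sz":1},{}]' > mv.in && python3 -m jog mv.in | grep -E "ee_|ft_"
```

```text
ee_pos: [606.9, -66.8, 233.7]
ft_force: [-0.6, 0.8, -1.2]
ee_pos: [607.2, -67.0, 230.8]
ft_force: [0.9, 0.3, -1.6]
```

```bash
echo '[{"sz":1.5},{"sz":1.5},{"sz":1.5},{}]' > mv.in && python3 -m jog mv.in | grep -E "ee_|ft_"
echo '[{"sz":1.5},{"sz":1.5},{"sz":1.5},{}]' > mv.in && python3 -m jog mv.in | grep -E "ee_|ft_"
echo '[{"sz":1.5},{"sz":1.5},{"sz":1.5},{}]' > mv.in && python3 -m jog mv.in | grep -E "ee_|ft_"
```

```text
ee_pos: [607.3, -67.1, 226.2]
ft_force: [1.4, -1.5, -1.7]
ee_pos: [607.3, -67.0, 221.7]
ft_force: [2.8, -2.8, -0.1]
ee_pos: [607.3, -67.0, 217.3]
ft_force: [3.0, -3.3, -0.1]
```

```bash
echo '[{"sx":0.3,"sy":0.3},{"sz":1},{"sz":1},{"sz":1},{}]' > mv.in && python3 -m jog mv.in | grep -E "ee_|ft_"
echo '[{"sz":1},{"sz":1},{"sz":1},{}]' > mv.in && python3 -m jog mv.in | grep -E "ee_|ft_"
echo '[{"sz":1},{"sz":1},{}]' > mv.in && python3 -m jog mv.in | grep -E "ee_|ft_"
```

```text
ee_pos: [607.3, -67.1, 214.2]
ft_force: [2.7, -2.5, 0.3]
ee_pos: [607.3, -67.1, 211.2]
ft_force: [2.6, -2.6, -0.7]
ee_pos: [607.3, -67.1, 209.2]
ft_force: [2.8, -2.3, -0.4]
```

```bash
echo '[{"sz":1},{"sz":1},{"sz":1},{}]' > mv.in && python3 -m jog mv.in | grep -E "ee_|ft_"
echo '[{"sz":1},{"sz":1},{"sz":1},{}]' > mv.in && python3 -m jog mv.in | grep -E "ee_|ft_"
echo '[{"sz":1},{"sz":1},{}]' > mv.in && python3 -m jog mv.in | grep -E "ee_|ft_"
```

```text
ee_pos: [607.4, -67.1, 206.2]
ft_force: [3.7, -2.8, 0.6]
ee_pos: [607.3, -67.2, 203.2]
ft_force: [3.2, -2.3, 0.3]
ee_pos: [607.4, -67.2, 201.2]
ft_force: [3.4, -3.6, 0.0]
```

```bash
echo '[{"sz":0.7},{"sz":0.7},{}]' > mv.in && python3 -m jog mv.in | grep -E "ee_|ft_"
echo '[{"sz":0.6},{"sz":0.4},{}]' > mv.in && python3 -m jog mv.in | grep -E "ee_|ft_"
```

```text
ee_pos: [607.3, -67.1, 199.9]
ft_force: [3.5, -3.8, 2.2]
ee_pos: [607.3, -67.1, 198.9]
ft_force: [3.7, -3.9, 0.6]
```

```bash
echo '[{"sz":0.5},{"sz":0.3},{}]' > mv.in && python3 -m jog mv.in | grep -E "ee_|ft_"
echo '[{"sz":0.4},{}]' > mv.in && python3 -m jog mv.in | grep -E "ee_|ft_"
```

```text
ee_pos: [607.4, -67.1, 198.9]
ft_force: [1.5, -3.2, 7.8]
ee_pos: [607.5, -67.2, 198.9]
ft_force: [0.3, -4.0, 9.5]
```

Seated: the vertical force rises with no further travel at TCP z = 198.9 mm, against 199 expected. I release and back off.

```bash
echo '[{},{},{},{}]' > mv.in && python3 -m jog mv.in 50 | grep -E "ee_|ft_|width"
echo '[{"sz":-10},{"sz":-25},{"sz":-35},{"sz":-35},{"sx":-20}]' > mv.in && python3 -m jog mv.in | grep -E "ee_|ft_"
echo '[{"sx":-35},{"sx":-35},{},{},{}]' > mv.in && python3 -m jog mv.in | grep -E "t:|ee_|ft_"
python3 - <<'E'
from h import *
s=save('scene','s3');w=save('wrist','g4')
C=cloud(w);m=(w['range_z']>0)&(np.hypot(C[...,0]-607,C[...,1]+67)<9)&(C[...,2]>215);print(m.sum(),C[m][:,2].mean() if m.any() else 0)
f=lambda i,x,y,n:cv2.resize(i[max(y-n,0):y+n,max(x-n,0):x+n],(400,400),interpolation=cv2.INTER_CUBIC)
a=proj(s,[607,-67,210]).astype(int);b=proj(w,[607,-67,200]).astype(int);print(a,b)
cv2.imwrite('pics/c7.png',np.hstack([f(cv2.imread('pics/s3.png'),*a,60),f(cv2.imread('pics/g4.png'),*b,60)]))
E
python3 phi.py g4
```

```text
ee_pos: [606.4, -66.7, 197.0]
ft_force: [0.1, 0.5, 0.3]
width: 41.1
ee_pos: [592.8, -67.4, 310.7]
ft_force: [-0.3, 0.2, 0.4]
t: 22.83
ee_pos: [518.2, -67.1, 303.7]
ft_force: [-0.9, -0.8, -0.1]
474 234.8721833128129
[289 204] [323 100]Traceback (most recent call last):
  File "phi.py", line 11, in <module>
    k=np.array(k);c=least_squares(lambda c:np.hypot(k[:,0]-c[0],k[:,2]-c[1])-c[2],[0,0,57],loss='soft_l1').x
                    ~~~~~~~~~~~~~^^^^^^^^^^^^^^^^^^^^^^^^^^^^^^^^^^^^^^^^^^^^^^^^^^^^^^^^^^^^^^^^^^^^^^^^^
    return func(*args, **kwargs)
    vector_fun = VectorFunction(
        fun_wrapped,
    ...<6 lines>...
        workers=workers
    )
    self._update_fun()
    ~~~~~~~~~~~~~~~~^^
    self.f = self.fun_wrapped(xp_copy(self.x))
             ~~~~~~~~~~~~~~~~^^^^^^^^^^^^^^^^^
    return np.atleast_1d(self.fun(x))
                         ~~~~~~~~^^^
    return self.f(x, *self.args, **self.kwargs)
           ~~~~~~^^^^^^^^^^^^^^^^^^^^^^^^^^^^^^
  File "phi.py", line 11, in <lambda>
    k=np.array(k);c=least_squares(lambda c:np.hypot(k[:,0]-c[0],k[:,2]-c[1])-c[2],[0,0,57],loss='soft_l1').x
                                                    ~^^^^^
IndexError: too many indices for array: array is 1-dimensional, but 2 were indexed
```

View pics/c7.png

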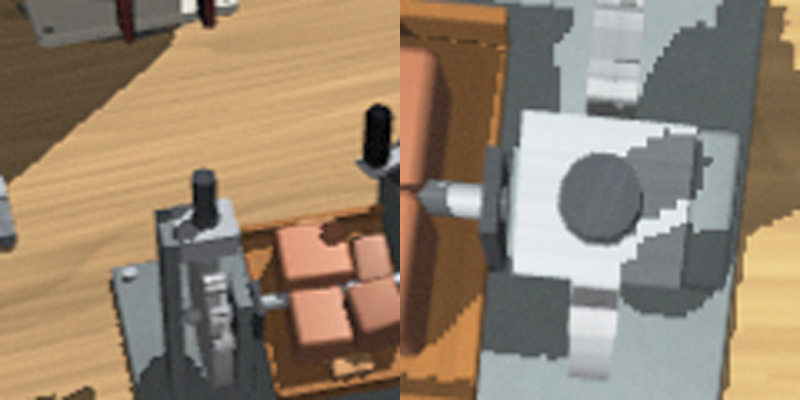

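The pin stands fully home in the guide, at (205,195) in the scene crop. Its head top is at about 235 mm, as expected when seated, and the robot is clear.

```bash
python3 -c "
from workcell import ticket
print(ticket.close_job())"
```

```text
the job is handed in; nothing more can be done
None
```

The crank was wound clockwise about 2.5 turns, bringing the cradle to about 18°, and the index pin was put fully home in the next notch and released; the job was handed in at about 23 s with the robot clear.

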